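# Pick the tile of the right thickness by pinching and press it into the sprung holder

## Robot

A 7-joint arm with a two-finger parallel gripper is mounted at the origin on a cart in front of the work surface, level with it; the furniture and walls round the work are solid. World frame = base frame: x ahead of the robot, y to its left, z up, the work surface at z = 0. Lengths are in m, angles in degrees, forces in N, time in s.
With the tool pointing down it reaches from about 0.425 to 0.875 m from the base axis. Payload 4.7 kg.
Tool frame: the origin (TCP) lies on the mounting face of the last link; the fingertips stand 182 mm ahead of it and the grasp point (between the pads) lies 164 mm ahead of it; z points along the fingers, x is the direction in which the jaws open and shut, and the axes are right-handed (so a half turn about z gives the same grasp; the last joint's range is limited). The gripper opens to 87 mm and grips with 3 to 60 N. Pads are 19 mm wide; open, the fingers measure 117 mm over their backs; the gripper's body (75 mm by 190 mm) begins 51 mm behind the grasp point.
Start: joints at [70.823, 18.392, -4.016, 83.108, 1.295, 78.541, -3.26], TCP at [0.222, -0.611, 0.405] pointing down, gripper open.
Joint ranges: [-163.93, 163.93], [-17.29, 119.83], [-79.2, 71.16], [3.27, 140.29], [-89.18, 269.18], [5.43, 117.66], [-154.24, 154.24]. Speed limits (degrees/s): [147.25, 147.25, 180, 180, 180, 180, 180].

## Interface

Orientations are given as [roll, pitch, yaw] about the fixed x, y, z axes, in that order (R = Rz(yaw) Ry(pitch) Rx(roll)).
In Python, from cell import status, cams, env, outline_of, landmark_of gives the robot as it stands. The module is installed in compiled form; this text tells all that it offers.
- The arm moves only by the tool jog_arm, never from a script. Its argument "rows" is a list of rows, each a list of 7 numbers: the closure, from 0 (fully open) to 1 (shut), then the shift along the tool's x, y, z in m, then the turn, a rotation vector about the tool's x, y, z in degrees. A call has 1 to 12 rows; each row shifts and turns the commanded pose from where the row before left it, along the tool's axes as they then stand; what a row does not reach is not made up. A row lasts 1/12 s, in which the tool goes at most 41.7 mm and 7.16 degrees, less where a joint would pass 70% of its speed; a pose out of reach is approached as far as the arm can. A call with a gripper value outside its range is refused whole. The fingers move at their own pace and stop on an object; "grip_force" is the grip in N (left out, the last holds). Time passes only in rows, so rows that do not move let the fingers close. It gives the time, the measured TCP pose, the force and the opening at its end, in the units of the state.
- status.get_obs(): the state, without advancing time (a new reading comes with each control period).
- cams.read_camera(name): name is "side" or "top" or "wrist"; returns (picture, depth): 400x640x3 uint8, red, green, blue; 400x640 float32, m along the optical axis (not along the pixel's ray), 0 where there is no reading.
- cams.camera_params(name): a dict with "vfov" (degrees; the focal length in pixels is half the picture's height over the tangent of half this angle, whatever the lens; pixels are square), "cx", "cy" (the principal point, pixels), "k1" (the pictures are not rectified: a ray, as slopes to the right and down, at radius r is drawn at 1 + k1 r^2 times it, then the intrinsics apply), "eye" and "attitude" of the camera in the world. Camera axes: x right, y up, looking along -z (the intrinsics and any distortion apply to the point x, -y, -z); pixel columns grow to the right and rows downward; lengths in m; the calibration is good to about 2 mm. A picture is of the moment at which its call begins: read the wrist's pose just before it. camera_params takes no time and is no camera call; for the wrist camera it gives the pose at the moment of the call.
- env.sign_off(): hands the job in, once; it reports no verdict.
Trained networks look in the newest picture that a camera, given by its name, has taken for a name from the list of things; names that differ only in an ending like _2 or _b are one class to them, and where a whole thing is asked for, a point or a joint stands for the part that bears it (a point fixed in the world has none). Each returns a list of dicts, best first, with "conf" (0 to 1); they miss things now and then, are a little off and sometimes report something else, mostly with a low value. They report only what shows in the picture. A call takes as long as a camera call.
- outline_of(camera, name): "pixels" (400x640 bool, what is visible of it) and "box" ([left, top, right, bottom] in pixels, round what is visible of it).
- landmark_of(camera, name): "position" ([row, column] in pixels: a listed point, or the origin of a listed thing).
The state is a dict: "time_s": time; "qpos": joint angles; "joint_velocities": joint speeds; "effort": joint torques, N m; "tool_pos": TCP position; "tool_rot": TCP orientation; "force": force on the tool from outside, world axes, zero at the start; "wrist_torque": the same for the moment, N m; "grip_width": finger opening in m.
Only numpy, scipy, OpenCV 4.12 (cv2) and the standard library are available. Lean on these libraries where they do the work, as an engineer would, in place of code of your own. Each camera call takes 0.05 s, during which the arm holds its last target. There are 200 camera calls.

## Task

Three white test tiles that look alike stand in the wooden rack: one is 9 mm thick, one 12 mm, one 15 mm. Feel their thickness by pinching them with the gripper where they stand, lift out the 12 mm one, slide it down between the jaws of the grey sprung holder and press gently until the red foot under it is fully down, then let go so that the holder keeps it. Do not try the thickest tile in the holder, for it overstrains the spring, do not bear hard on the holder, and leave the pot, the tape and the rubber scraper where they are.

Things in the scene. Friction and masses are not known exactly. Their poses are not given: they have to be found in the camera images.
- rack: Fixed wooden rack, 60 x 192 x 28 mm. Origin: centre of underside; y along the row of 3 pockets, z up. Each pocket (18 mm in x, 52 mm in y, floor at z = 8 mm, walls to 28 mm) holds a loose white tile on edge: 90 mm tall, 50 mm wide along the rack's y, 9, 12 or 15 mm thick along its x, 0.07 to 0.12 kg. Which is where changes every time. Above z = 28 mm both faces are free to pinch along x.
- place_1 (a point): Nominal centre of the top edge of the tile in the pocket at the rack's +y end, 98 mm above the rack's underside; the tile may stand 2 mm off it. Fixed to the rack (does not follow the tile); axes as the rack's. Best pinched some 25 mm below the top edge: gripped by the edge alone it can tilt in the fingers.
- place_2 (a point): The same for the middle pocket, 60 mm from the others.
- place_3 (a point): The same for the pocket at the rack's -y end.
- holder: Fixed sprung holder: grey base 120 x 84 x 12 mm, two aluminium jaws 64 mm wide along its y. Origin: underside, below the fixed jaw's face; z up. Fixed jaw's upright face at x = 0 (solid to +x), sprung jaw's face at x = -8 mm when empty, giving way to -x. Upright faces end at z = 34 mm; up to z = 54 mm they flare out, the fixed by 5 mm, the sprung by 8 mm.
- mouth (a point): Point on the holder 6 mm on the -x side of the fixed jaw's face, 54 mm above the underside, midway along y: the middle of a 12 mm tile passes here when its face touches the fixed jaw. Axes as the holder's; the tile's thickness goes along x. The fixed jaw is rigid: a tile held too far to +x wedges hard on it. More than 40 N on jaws and foot together spoils the holder.
- jaw (a joint): Travel in m of the sprung jaw: 0 empty, 0.004 with the 12 mm tile between the jaws, 0.001 with the 9 mm, 0.007 with the 15 mm; stop at 0.012. Its spring presses with 3.2 N at 0 and 0.4 N more per mm.
- foot (a joint): Travel in m of the red foot, a bar in the gap whose ends show beside the jaws: 0 up, its top 26 mm above the holder's underside; 0.010 fully down on a hard stop, top at 16 mm, so a tile that is home has its top edge at 106 mm. Its spring pushes up with 2 N, 3 N when down. Friction in the jaws adds some 3 to 8 N to the push needed, and keeps a released tile down.
- cobalt_pot: Bystander: small blue pot with a white cap, 40 x 42 x 50 mm, loose. Origin: centre of its underside.
- masking_tape: Bystander: roll of masking tape lying flat, 100 x 98 x 25 mm, loose. Origin: centre of its underside.
- rubber_kidney: Bystander: flat red kidney-shaped scraper, 52 x 90 x 9 mm, loose. Origin: centre of its underside.

How it is judged:
By the outcome, as a careful person would: the job done as asked, in the order asked, and still so for the second after the job is handed in, with the robot touching nothing.
It also fails if it takes over 72 s, if anything falls off the work surface, if the arm or the gripper's body presses on something with over 40 N, if the wrist force passes 120 N, or if a joint passes its speed limit or range.

## Working session

There is one attempt and no reset: what is moved stays moved. The work goes in short steps, Python scripts to look and compute and a tool call to move; the robot and the scene stay as the last step left them, time stands still between calls to the robot, and variables do not carry over. Pictures are saved under pics/ and viewed, about 8 in all and at most 12, crops included, and the job is handed in when it is done.

Besides the shell and the picture viewer there is one more tool, called after ">>>" in YAML: its name, and indented under it one key for each argument. jog_arm: Moves the arm, as the interface text tells. Its arguments: {"type":"object","properties":{"rows":{"type":"array"},"grip_force":{"type":"number"}},"required":["rows"]}

```bash
mkdir -p pics
cat > h.py <<'E'
import numpy as np, cv2
from scipy.spatial.transform import Rotation as R
from cell import status, cams, env, outline_of, landmark_of
def Rm(a):
    a=np.array(a,float)
    return a if a.shape==(3,3) else R.from_euler('xyz',a,degrees=True).as_matrix()
def K(p):
    f=200/np.tan(np.radians(p['vfov']/2)); return f
def ray(p,rc):
    f=K(p); d=np.array([(rc[1]-p['cx'])/f,(rc[0]-p['cy'])/f]); u=d.copy()
    for _ in range(20): u=d/(1+p['k1']*(u@u))
    return Rm(p['attitude'])@np.array([u[0],-u[1],-1.0])
def atz(p,rc,z):
    d=ray(p,rc); e=np.array(p['eye']); return e+d*(z-e[2])/d[2]
def atd(p,rc,dep): return np.array(p['eye'])+ray(p,rc)*dep
def proj(p,P):
    q=Rm(p['attitude']).T@(np.array(P)-p['eye']); u=np.array([q[0],-q[1]])/-q[2]; u=u*(1+p['k1']*(u@u)); f=K(p)
    return np.array([p['cy']+f*u[1],p['cx']+f*u[0]])
def save(n,im): cv2.imwrite('pics/'+n,im[:,:,::-1])
E
python3 - <<'E'
from h import *
o=status.get_obs(); print({k:np.round(v,3) for k,v in o.items()})
ims=[]
for c in ['top','side']:
    im,d=cams.read_camera(c); p=cams.camera_params(c); print(c,p); ims.append(im)
    for n,z in [('rack',0),('place_1',.098),('holder',0),('mouth',.054),('cobalt_pot',0),('masking_tape',0),('rubber_kidney',0)]:
        for r in landmark_of(c,n)[:3]: print(n,round(r['conf'],2),np.round(r['position']),np.round(atz(p,r['position'],z),4))
save('a.png',cv2.resize(np.vstack(ims),(480,600)))
save('top.png',ims[0]); save('side.png',ims[1])
E
```

```text
{'time_s': np.float64(0.0), 'qpos': array([70.824, 18.439, -4.017, 83.176,  1.294, 78.541, -3.26 ]), 'joint_velocities': array([ 0.042,  0.033,  0.005,  0.034, -0.02 , -0.022, -0.024]), 'effort': array([-0.0000e+00, -4.9129e+01, -4.0400e-01, -3.1253e+01, -6.4000e-02,
        4.4000e-02,  0.0000e+00]), 'tool_pos': array([ 0.222, -0.611,  0.404]), 'tool_rot': array([ 1.79996e+02,  1.11000e-01, -7.00130e+01]), 'force': array([-0.092,  0.255, -0.01 ]), 'wrist_torque': array([ 0.008, -0.045, -0.03 ]), 'grip_width': np.float64(0.087)}
top {'vfov': 51.715044693385984, 'cx': 322.2256806813971, 'cy': 200.17667344424032, 'k1': -0.10218678295238165, 'eye': array([ 0.38903434, -0.2115074 ,  1.25052332]), 'attitude': array([  5.95462958,   1.18460992, -90.99602828])}
rack 0.96 [208. 231.] [0.5025 0.0933 0.    ]
place_1 0.73 [204. 224.] [0.5056 0.0882 0.098 ]
place_1 0.69 [206. 247.] [0.4967 0.0242 0.098 ]
place_1 0.68 [200. 205.] [0.5176 0.1454 0.098 ]
holder 0.65 [219. 309.] [ 0.4645 -0.1465  0.    ]
mouth 0.7 [218. 316.] [ 0.4617 -0.1702  0.054 ]
masking_tape 0.75 [220. 422.] [ 0.4532 -0.4904  
[... 244 characters left out ...]
([0.60227399, 0.85151482, 1.04666256]), 'attitude': array([ 47.92628707,  -0.64283584, 177.14746534])}
rack 0.84 [299. 323.] [0.506  0.0859 0.    ]
rack 0.35 [251. 274.] [ 0.6259 -0.0783  0.    ]
place_1 0.71 [253. 327.] [0.4958 0.021  0.098 ]
place_1 0.7 [299. 320.] [0.5215 0.157  0.098 ]
place_1 0.67 [276. 325.] [0.5066 0.0903 0.098 ]
holder 0.82 [228. 329.] [ 0.4711 -0.1597  0.    ]
holder 0.49 [249. 274.] [ 0.6281 -0.0849  0.    ]
holder 0.23 [297. 324.] [0.5028 0.0791 0.    ]
mouth 0.78 [216. 336.] [ 0.4554 -0.1517  0.054 ]
cobalt_pot 0.6 [251. 274.] [ 0.6262 -0.0772  0.    ]
masking_tape 0.56 [157. 325.] [ 0.4571 -0.4838  0.    ]
rubber_kidney 0.49 [171. 333.] [ 0.4365 -0.4088  0.    ]
```

View pics/top.png

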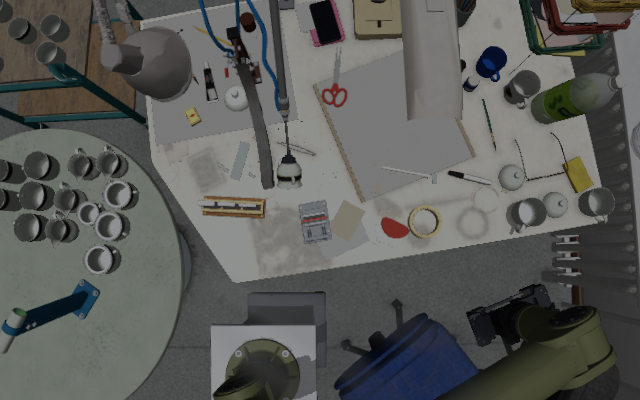

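View pics/side.png

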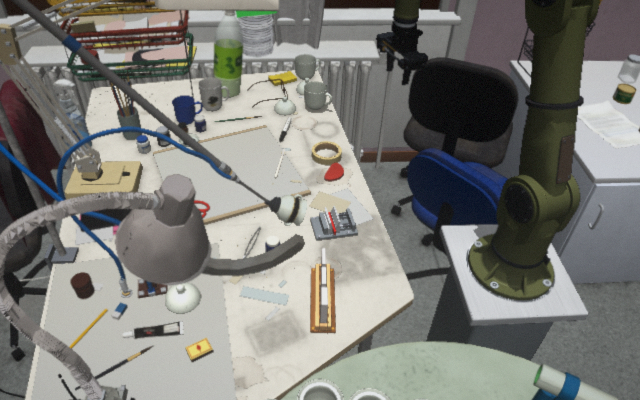

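Run:
```python
from h import *
c='top';im,d=cams.read_camera(c);p=cams.camera_params(c)
H={}
for r in range(120,300,2):
    for q in range(180,480,2):
        if d[r,q]>0:
            P=atd(p,(r,q),d[r,q]); k=(int(P[0]//.05),int(P[1]//.05)); H[k]=max(H.get(k,-9),P[2])
print('cols y from .3 down to -.65; rows x')
for i in range(6,17): print(i*5,[int(1000*H.get((i,j),-.999)) for j in range(5,-14,-1)])
a=cv2.resize(im[190:255,195:345],None,fx=5,fy=5,interpolation=cv2.INTER_CUBIC)
s,_=cams.read_camera('side')
b=cv2.resize(s[195:340,290:370],None,fx=3,fy=3,interpolation=cv2.INTER_CUBIC)
save('crop.png',a); save('b.png',b)
```

```text
cols y from .3 down to -.65; rows x
30 [-999, 42, -999, 4, 5, 6, 6, 8, 5, 6, 5, 6, 4, 5, 2, -742, -740, -736, -736]
35 [-999, 40, 3, 6, 5, 8, 7, 7, 37, 34, 8, 8, 6, 5, 7, 6, 5, 6, 5]
40 [-999, 24, 7, 9, 5, 7, 4, 6, 57, 56, 37, 9, 8, 14, 25, 29, 31, 5, 6]
45 [-999, 5, 30, 100, 101, 100, 94, 4, 58, 58, 14, 10, 8, 13, 24, 29, 28, 5, 6]
50 [4, 4, 100, 102, 101, 100, 92, 160, 165, 17, 7, 16, 16, 16, 5, 4, 4, 5, 6]
55 [4, 5, 8, 4, 7, 6, 106, 175, 174, 3, 7, 18, 15, 16, 24, 28, 19, 21, 19]
60 [8, 7, 5, 8, 8, 5, 71, 172, 182, 4, 6, 17, 15, 26, 25, 17, 19, 16, 14]
65 [3, 6, 6, 6, 7, 45, 46, 229, 231, 9, 15, 19, 19, 19, 17, 16, 18, 16, 17]
70 [6, 7, 8, 6, 4, 49, 50, 240, 238, 7, 17, 18, 16, 16, 16, 19, 17, 16, 16]
75 [5, 19, 19, 6, 8, 53, 53, 5, 4, 4, 16, 16, 18, 17, 15, 14, 14, 16, 15]
80 [-999, -999, -999, -999, -999, -999, -999, -999, -999, -999, -999, -999, -999, -999, -999, -999, -999, -999, -999]
```

View pics/crop.png

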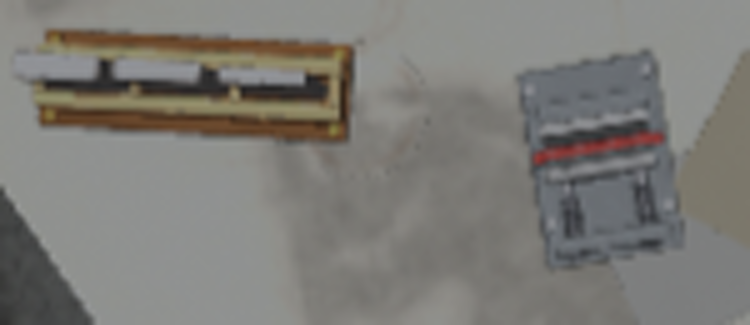

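Run:
```python
from h import *
for c in ['top','side']:
    im,d=cams.read_camera(c);p=cams.camera_params(c)
    P=[atd(p,(r,q),d[r,q]) for r in range(60,330) for q in range(180,420) if d[r,q]>0]
    P=np.array(P); m=(P[:,2]>.1)&(P[:,0]>.4)&(P[:,0]<.75)&(P[:,1]>-.3)&(P[:,1]<.0)&(P[:,2]<.45)
    Q=P[m]; print(c,len(Q))
    for x in np.arange(.4,.75,.02):
        q=Q[(Q[:,0]>=x)&(Q[:,0]<x+.02)]
        if len(q): print(round(x,2),len(q),np.round([q[:,1].min(),q[:,1].max(),q[:,2].min(),q[:,2].max()],3))
    # holder & rack geometry
    for n in ['holder','rack','cobalt_pot']:
        o=outline_of(c,n)
        for k in o[:2]:
            print(n,round(k['conf'],2),k['box'], cv2.minAreaRect(np.argwhere(k['pixels'])[:,::-1].astype(np.float32)) if k['pixels'].sum()>20 else '')
```

```text
top 1132
0.52 21 [-0.123 -0.077  0.15   0.161]
0.54 194 [-0.135 -0.02   0.1    0.176]
0.56 221 [-0.135 -0.018  0.1    0.178]
0.58 166 [-0.135 -0.069  0.145  0.178]
0.6 120 [-0.129 -0.071  0.141  0.176]
0.62 46 [-0.117 -0.087  0.156  0.178]
0.64 22 [-0.105 -0.098  0.172  0.195]
0.66 26 [-0.105 -0.099  0.191  0.216]
0.68 28 [-0.105 -0.098  0.214  0.244]
0.7 78 [-0.112 -0.091  0.238  0.277]
0.72 137 [-0.114 -0.081  0.258  0.294]
0.74 73 [-0.113 -0.08   0.273  0.307]
holder 0.94 [297.8, 201.6, 334.3, 243.8] ((314.9884338378906, 221.9248504638672), (41.05543899536133, 29.95526695251465), 81.25383758544922)
holder 0.54 [305.5, 217.7, 320.0, 220.8] 
rack 0.77 [201.9, 196.1, 267.8, 217.7] ((233.6230926513672, 206.78460693359375), (62.79207229614258, 19.58091926574707), 3.1798298358917236)
side 1251
0.54 156 [-0.118 -0.06   0.12   0.174]
0.56 247 [-0.122 -0.017  0.1    0.176]
0.58 232 [-0.119 -0.058  0.101  0.176]
0.6 177 [-0.115 -0.062  0.122  0.173]
0.62 80 [-0.108 -0.076  0.133  0.169]
0.64 35 [-0.104 -0.093  0.157  0.19 ]
0.66 31 [-0.099 -0.091  0.184  0.209]
0.68 32 [-0.103 -0.091  0.206  0.232]
0.7 70 [-0.106 -0.086  0.225  0.267]
0.72 130 [-0.107 -0.076  0.25   0.293]
0.74 61 [-0.102 -0.074  0.269  0.3  ]
holder 0.56 [309.5, 207.2, 353.9, 241.0] ((332.57000732421875, 222.49000549316406), (30.829853057861328, 45.96194076538086), 81.8698959350586)
rack 0.76 [310.7, 263.4, 334.5, 332.1] ((322.0, 298.0), (68.0, 26.0), 90.0)
cobalt_pot 0.75 [265.9, 234.6, 279.9, 252.3] ((272.0, 243.0), (14.0, 14.0), 90.0)
```

Run:
```python
from h import *
o=status.get_obs(); T=Rm(o['tool_rot']); t=np.array(o['tool_pos'])
print('wristcam', (lambda p:(T.T@(np.array(p['eye'])-t), p['vfov']))(cams.camera_params('wrist')))
for c in ['top','side']:
    im,d=cams.read_camera(c);p=cams.camera_params(c)
    I=[(r,q) for r in range(400) for q in range(640) if d[r,q]>0]
    P=np.array([atd(p,i,d[i]) for i in I]); L=(P-t)@T
    L=L[(np.abs(L[:,0])<.2)&(np.abs(L[:,1])<.2)&(L[:,2]>-.1)&(L[:,2]<.21)]
    print(c,len(L))
    for z in np.arange(-.1,.21,.02):
        q=L[(L[:,2]>=z)&(L[:,2]<z+.02)]
        if len(q): print(round(z,2),len(q),np.round([q[:,0].min(),q[:,0].max(),q[:,1].min(),q[:,1].max()],3))
```

```text
wristcam (array([ 0.00164753, -0.07118765,  0.02037341]), 69.60985357375588)
top 3096
-0.1 205 [-0.036  0.029 -0.042 -0.006]
-0.08 168 [-0.037  0.017 -0.037  0.005]
-0.06 152 [-0.037  0.019 -0.034  0.019]
-0.04 238 [-0.039  0.028 -0.036  0.026]
-0.02 53 [-0.038  0.022 -0.036  0.023]
0.0 566 [-0.051  0.02  -0.037  0.039]
0.02 84 [-0.051  0.007 -0.036  0.031]
0.04 65 [-0.051 -0.04  -0.022  0.023]
0.06 1105 [-0.096  0.095 -0.037  0.039]
0.08 401 [-0.094  0.093 -0.037  0.039]
0.1 33 [-0.087  0.086 -0.037 -0.017]
0.12 8 [ 0.043  0.055 -0.008 -0.006]
0.14 10 [ 0.043  0.053 -0.008 -0.002]
0.16 7 [ 0.042  0.051 -0.009  0.003]
0.18 1 [ 0.05   0.05  -0.009 -0.009]
side 2352
-0.1 14 [-0.041 -0.028 -0.026  0.008]
-0.08 165 [-0.041  0.024 -0.04   0.028]
-0.06 163 [-0.043  0.014 -0.041  0.027]
-0.04 176 [-0.042  0.017 -0.043  0.028]
-0.02 127 [-0.042  0.023 -0.042  0.027]
0.0 281 [-0.055  0.036 -0.046  0.033]
0.02 134 [-0.057  0.009 -0.042  0.029]
0.04 161 [-0.057  0.019 -0.032  0.023]
0.06 456 [-0.102  0.097 -0.043  0.037]
0.08 288 [-0.099  0.096 -0.043  0.038]
0.1 178 [-0.096  0.082 -0.042  0.034]
0.12 41 [-0.068  0.06  -0.015  0.012]
0.14 78 [-0.061  0.058 -0.015  0.009]
0.16 82 [-0.058  0.051 -0.013  0.012]
0.18 8 [-0.055  0.047 -0.01   0.003]
```

>>> jog_arm:
  rows:
    - [0,-0.0276,-0.0277,0,0,0,0]
    - [0,-0.0276,-0.0277,0,0,0,0]
    - [0,-0.0276,-0.0277,0,0,0,0]
    - [0,-0.0276,-0.0277,0,0,0,0]
    - [0,-0.0276,-0.0277,0,0,0,0]
    - [0,-0.0276,-0.0277,0,0,0,0]
    - [0,-0.0276,-0.0277,0,0,0,0]
    - [0,-0.0276,-0.0277,0,0,0,0]
    - [0,-0.0276,-0.0277,0,0,0,0]
    - [0,-0.0276,-0.0277,0,0,0,0]
    - [0,-0.0276,-0.0277,0,0,0,0]
    - [0,-0.0276,-0.0277,0,0,0,0]

```text
time_s: 2.4
tool_pos: [0.4217, -0.184, 0.4051]
tool_rot: [-180.0, -0.1, -70.0]
force: [1.3, -0.7, -0.3]
grip_width: 0.0873
```

>>> jog_arm:
  rows:
    - [0,-0.0276,-0.0277,0,0,0,0]
    - [0,-0.0276,-0.0277,0,0,0,0]
    - [0,-0.0276,-0.0277,0,0,0,0]
    - [0,0,0,0,0,0,-7]
    - [0,0,0,0,0,0,-7]
    - [0,0,0,0,0,0,-7]
    - [0,0,0,0,0,0,-7]
    - [0,0,0,0,0,0,-7]
    - [0,0,0,0,0,0,-7]
    - [0,0,0,0,0,0,-7]
    - [0,0,0,0,0,0,-7]
    - [0,0,0,0,0,0,-7]

```text
time_s: 3.4
tool_pos: [0.4711, -0.0797, 0.4049]
tool_rot: [180.0, -0.0, -6.7]
force: [-0.0, 0.5, -0.1]
grip_width: 0.0868
```

>>> jog_arm:
  rows:
    - [0,0,0,0,0,0,-3]
    - [0,0,0,0,0,0,0]
    - [0,0,0,0,0,0,0]

```text
time_s: 3.65
tool_pos: [0.4711, -0.0797, 0.4049]
tool_rot: [180.0, -0.0, -4.1]
force: [0.7, -0.2, 0.8]
grip_width: 0.0869
```

Run:
```python
from h import *
p=cams.camera_params('wrist');c='wrist'; im,d=cams.read_camera(c)
print(p)
for n,z in [('rack',0),('place_1',.098),('holder',0),('mouth',.054)]:
    for r in landmark_of(c,n)[:3]: print(n,round(r['conf'],2),np.round(r['position']),np.round(atz(p,r['position'],z),4))
save('w1.png',im)
```

```text
{'vfov': 69.60985357375588, 'cx': 315.11479462305545, 'cy': 202.14799843996343, 'k1': -0.010069791409228052, 'eye': array([ 0.47661882, -0.01019532,  0.38446213]), 'attitude': array([-15.19631272,   0.05872502,  -4.0895253 ])}
rack 0.85 [ 48. 334.] [0.5058 0.0774 0.    ]
rack 0.41 [249. 314.] [ 0.4622 -0.185   0.    ]
place_1 0.79 [ 12. 342.] [0.507  0.0828 0.098 ]
holder 0.74 [234. 321.] [ 0.4739 -0.1624  0.    ]
mouth 0.8 [248. 313.] [ 0.4628 -0.1581  0.054 ]
```

View pics/w1.png

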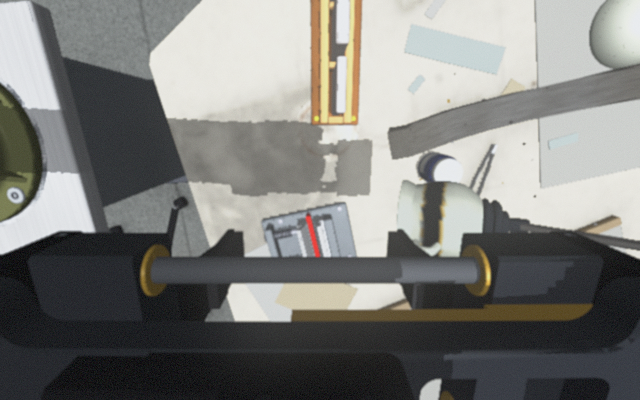

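>>> jog_arm:
  rows:
    - [0,0,0.035,0,0,0,0]
    - [0,0,0.035,0,0,0,0]
    - [0,0,0,0,0,0,0]
    - [0,0,0,0,0,0,0]
    - [0,0,0,0,0,0,0]

```text
time_s: 4.32
tool_pos: [0.4663, -0.1493, 0.4046]
tool_rot: [-180.0, 0.0, -4.1]
force: [1.2, 0.0, -0.2]
grip_width: 0.087
```

Run:
```python
from h import *
p=cams.camera_params('wrist');c='wrist'; im,d=cams.read_camera(c)
for n,z in [('holder',0),('mouth',.054)]:
    for r in landmark_of(c,n)[:3]: print(n,round(r['conf'],2),np.round(r['position']),np.round(atz(p,r['position'],z),4))
# red foot ends at z .026
hsv=cv2.cvtColor(im,cv2.COLOR_RGB2HSV); m=((hsv[:,:,0]<8)|(hsv[:,:,0]>172))&(hsv[:,:,1]>150)&(hsv[:,:,2]>80)
n,l,s,_=cv2.connectedComponentsWithStats(m.astype(np.uint8))
for k in range(1,n):
    if s[k,4]>40:
        pts=np.argwhere(l==k); W=np.array([atz(p,x,.026)[:2] for x in pts])
        w,v=np.linalg.eigh(np.cov(W.T)); a=v[:,1]*np.sign(v[1,1]); q=(W-W.mean(0))@a
        print(s[k],W.mean(0),'yaw',np.degrees(np.arctan2(-a[0],a[1])),'len',np.ptp(q),'mid',W.mean(0)+a*(q.max()+q.min())/2)
# heights: holder sections & drill
P=np.array([[*atd(p,(r,q),d[r,q]),r,q] for r in range(0,330) for q in range(200,560) if d[r,q]>0])
D=P[(P[:,2]>.1)&(P[:,2]<.24)&(P[:,0]>.45)&(P[:,1]<.0)&(P[:,4]>380)&(P[:,3]<240)]
for y in np.arange(-.16,0,.01):
    q=D[(D[:,1]>=y)&(D[:,1]<y+.01)]
    if len(q): print(round(y,2),len(q),'xmin',round(q[:,0].min(),3),'z',np.round([q[:,2].min(),q[:,2].max()],3))
np.save('hp.npy',P); save('w2.png',im)
```

```text
holder 0.79 [185. 320.] [ 0.4726 -0.1601  0.    ]
mouth 0.93 [195. 313.] [ 0.4626 -0.1601  0.054 ]
[307 163  15  57 162] [ 0.4641     -0.16410915] yaw 8.369193903459578 len 0.07492209537372918 mid [ 0.46388084 -0.16261948]
[572 193  58  53 937] [ 0.84339767 -0.22282639] yaw 57.557499939966405 len 0.07043910598388009 mid [ 0.84304402 -0.22260159]
-0.15 193 xmin 0.51 z [0.221 0.238]
-0.14 136 xmin 0.546 z [0.128 0.158]
-0.13 738 xmin 0.541 z [0.138 0.169]
-0.12 1359 xmin 0.539 z [0.15  0.176]
-0.11 1903 xmin 0.538 z [0.155 0.177]
-0.1 1893 xmin 0.538 z [0.154 0.176]
-0.09 1550 xmin 0.539 z [0.149 0.173]
-0.08 1095 xmin 0.541 z [0.136 0.168]
-0.07 231 xmin 0.546 z [0.127 0.155]
-0.05 53 xmin 0.562 z [0.1   0.103]
-0.04 82 xmin 0.562 z [0.1   0.103]
-0.03 102 xmin 0.559 z [0.1   0.104]
-0.02 2 xmin 0.564 z [0.1   0.102]
```

View pics/w2.png

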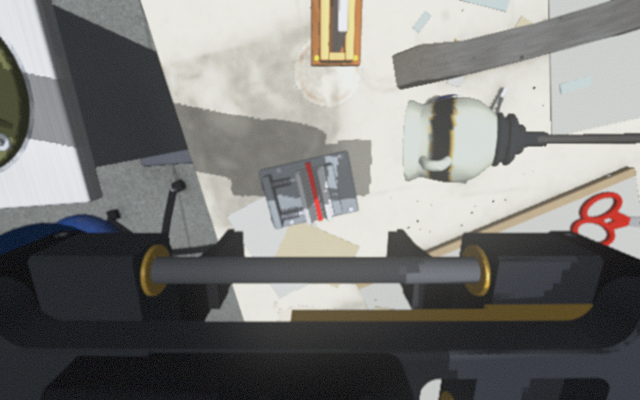

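>>> jog_arm:
  rows:
    - [0,0.003,-0.0365,0.005,0,0,0]
    - [0,0.003,-0.0365,0.005,0,0,0]
    - [0,0.003,-0.0365,0.005,0,0,0]
    - [0,0.003,-0.0365,0.005,0,0,0]
    - [0,0.003,-0.0365,0.005,0,0,0]
    - [0,0.003,-0.0365,0.005,0,0,0]
    - [0,0,0,0,0,0,0]
    - [0,0,0,0,0,0,0]
    - [0,0,0,0,0,0,0]

```text
time_s: 5.22
tool_pos: [0.4993, 0.068, 0.3747]
tool_rot: [180.0, 0.0, -3.9]
force: [-1.5, -0.5, -1.0]
grip_width: 0.0872
```

Run:
```python
from h import *
p=cams.camera_params('wrist');c='wrist'; im,d=cams.read_camera(c)
for n,z in [('rack',0),('place_1',.098)]:
    for r in landmark_of(c,n)[:4]: print(n,round(r['conf'],2),np.round(r['position']),np.round(atz(p,r['position'],z),4))
P=np.array([[*atd(p,(r,q),d[r,q])] for r in range(0,330) for q in range(150,560) if d[r,q]>0])
def fit(Q,name):
    Q=Q[:,:2].astype(np.float32); (c,s,a)=cv2.minAreaRect(Q); print(name,len(Q),np.round(c,4),np.round(s,4),round(a,1))
T=P[(P[:,2]>.085)&(P[:,2]<.11)&(P[:,0]>.45)&(P[:,0]<.54)&(P[:,1]>-.02)]
fit(T,'tiles')
for a,b in [(-.02,.057),(.057,.117),(.117,.2)]:
    q=T[(T[:,1]>a)&(T[:,1]<b)]
    if len(q)>10: fit(q,'tile')
R_=P[(P[:,2]>.02)&(P[:,2]<.034)&(P[:,0]>.44)&(P[:,0]<.56)&(P[:,1]>-.03)]
fit(R_,'rack')
# holder tops from earlier cloud
h=np.load('hp.npy')[:,:3]; h=h[(h[:,2]>.045)&(h[:,2]<.064)&(h[:,0]>.4)&(h[:,0]<.52)&(h[:,1]<-.1)&(h[:,1]>-.22)]
u=np.array([np.cos(np.radians(8.4)),np.sin(np.radians(8.4))]); s=(h[:,:2]-[.4626,-.1601])@u; v=(h[:,:2]-[.4626,-.1601])@[-u[1],u[0]]
print(np.histogram(s,np.arange(-.03,.034,.002))); print(np.percentile(v,[1,99]))
save('w3.png',im)
```

```text
rack 0.86 [168. 320.] [0.506  0.0843 0.    ]
place_1 0.9 [187. 322.] [0.5068 0.0819 0.098 ]
place_1 0.76 [249. 323.] [0.5038 0.0207 0.098 ]
place_1 0.74 [117. 322.] [0.5104 0.1428 0.098 ]
tiles 2098 [0.5081 0.0897] [0.1549 0.0144] 86.1
tile 372 [0.5042 0.0305] [0.0362 0.0089] 86.2
tile 713 [0.5082 0.0832] [0.0501 0.0118] 86.2
tile 1013 [0.5116 0.1426] [0.0488 0.0144] 85.9
rack 3026 [0.5006 0.1265] [0.0784 0.2785] 9.4
(array([  0,   0,   0,   0,   0,   0,   0,  35,  85,  85, 102,  87,   4,
         0,   0,   0,   0,   0,   0,  36,  81,  92,  88,  37,   0,   0,
         0,   0,   0,   0,   0]), array([-3.00000000e-02, -2.80000000e-02, -2.60000000e-02, -2.40000000e-02,
       -2.20000000e-02, -2.00000000e-02, -1.80000000e-02, -1.60000000e-02,
       -1.40000000e-02, -1.20000000e-02, -1.00000000e-02, -8.00000000e-03,
       -6.00000000e-03, -4.00000000e-03, -2.00000000e-03,  2.77555756e-17,
        2.00000000e-03,  4.00000000e-03,  6.00000000e-03,  8.00000000e-03,
        1.00000000e-02,  1.20000000e-02,  1.40000000e-02,  1.60000000e-02,
        1.80000000e-02,  2.00000000e-02,  2.20000000e-02,  2.40000000e-02,
        2.60000000e-02,  2.80000000e-02,  3.00000000e-02,  3.20000000e-02]))
[-0.03501924  0.02745354]
```

View pics/w3.png

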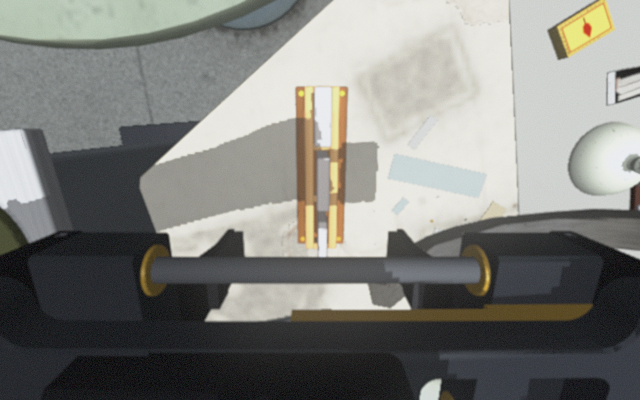

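>>> jog_arm:
  rows:
    - [0,0.0025,-0.025,0,0,0,0]
    - [0,0.0025,-0.025,0,0,0,0]
    - [0,0.0025,-0.025,0,0,0,0]
    - [0,0,0,0.03,0,0,0]
    - [0,0,0,0.03,0,0,0]
    - [0,0,0,0.03,0,0,0]
    - [0,0,0,0.03,0,0,0]
    - [0,0,0,0.0165,0,0,0]
    - [0,0,0,0,0,0,0]
    - [0,0,0,0,0,0,0]
    - [0,0,0,0,0,0,0]
  grip_force: 5

```text
time_s: 6.28
tool_pos: [0.5131, 0.1416, 0.2396]
tool_rot: [-180.0, -0.1, -4.1]
force: [0.0, 1.3, 0.9]
grip_width: 0.087
```

>>> jog_arm:
  rows:
    - [1,0,0,0,0,0,0]
    - [1,0,0,0,0,0,0]
    - [1,0,0,0,0,0,0]
    - [1,0,0,0,0,0,0]
    - [1,0,0,0,0,0,0]
    - [1,0,0,0,0,0,0]
    - [1,0,0,0,0,0,0]
    - [1,0,0,0,0,0,0]
    - [1,0,0,0,0,0,0]
    - [1,0,0,0,0,0,0]
    - [1,0,0,0,0,0,0]
    - [1,0,0,0,0,0,0]

```text
time_s: 7.28
tool_pos: [0.5122, 0.1419, 0.2382]
tool_rot: [180.0, 0.0, -4.0]
force: [-0.9, 1.1, -0.5]
grip_width: 0.015
```

>>> jog_arm:
  rows:
    - [1,0,0,0,0,0,0]
    - [1,0,0,0,0,0,0]
    - [1,0,0,0,0,0,0]
    - [1,0,0,0,0,0,0]

```text
time_s: 7.62
tool_pos: [0.5122, 0.1418, 0.2382]
tool_rot: [180.0, 0.0, -4.0]
force: [0.0, -0.4, -0.4]
grip_width: 0.0151
```

>>> jog_arm:
  rows:
    - [0.45,0,0,0,0,0,0]
    - [0.45,0,0,0,0,0,0]
    - [0.45,0,0,0,0,0,0]
    - [0.45,0,0,0,0,0,0]
    - [0.45,0,0,0,0,0,0]
    - [0.45,0,0,0,0,0,0]
    - [0.45,0,0.02,0,0,0,0]
    - [0.45,0,0.02,0,0,0,0]
    - [0.45,0,0.02,0,0,0,0]
    - [0.45,0,0,0,0,0,0]
    - [0.45,0,0,0,0,0,0]

```text
time_s: 8.53
tool_pos: [0.5081, 0.0808, 0.2382]
tool_rot: [180.0, -0.0, -4.2]
force: [-1.3, 0.1, -0.8]
grip_width: 0.0479
```

>>> jog_arm:
  rows:
    - [1,0,0,0,0,0,0]
    - [1,0,0,0,0,0,0]
    - [1,0,0,0,0,0,0]
    - [1,0,0,0,0,0,0]
    - [1,0,0,0,0,0,0]
    - [1,0,0,0,0,0,0]
    - [1,0,0,0,0,0,0]
    - [1,0,0,0,0,0,0]
    - [1,0,0,0,0,0,0]
    - [1,0,0,0,0,0,0]

```text
time_s: 9.37
tool_pos: [0.508, 0.082, 0.2382]
tool_rot: [180.0, 0.0, -4.0]
force: [0.0, 0.9, -0.7]
grip_width: 0.0119
```

>>> jog_arm:
  rows:
    - [0.45,0,0,0,0,0,0]
    - [0.45,0,0,0,0,0,0]
    - [0.45,0,0,0,0,0,0]
    - [0.45,0,0,0,0,0,0]
    - [0.45,0,0,0,0,0,0]
    - [0.45,0,0,0,0,0,0]
    - [0.45,0,0.02,0,0,0,0]
    - [0.45,0,0.02,0,0,0,0]
    - [0.45,0,0.02,0,0,0,0]
    - [0.45,0,0,0,0,0,0]
    - [0.45,0,0,0,0,0,0]

```text
time_s: 10.28
tool_pos: [0.5038, 0.021, 0.2382]
tool_rot: [180.0, 0.0, -4.2]
force: [0.4, 0.5, -0.1]
grip_width: 0.048
```

>>> jog_arm:
  rows:
    - [1,0,0,0,0,0,0]
    - [1,0,0,0,0,0,0]
    - [1,0,0,0,0,0,0]
    - [1,0,0,0,0,0,0]
    - [1,0,0,0,0,0,0]
    - [1,0,0,0,0,0,0]
    - [1,0,0,0,0,0,0]
    - [1,0,0,0,0,0,0]
    - [1,0,0,0,0,0,0]
    - [1,0,0,0,0,0,0]

```text
time_s: 11.12
tool_pos: [0.5038, 0.0222, 0.2382]
tool_rot: [-180.0, 0.0, -4.0]
force: [0.4, 0.4, 0.1]
grip_width: 0.009
```

>>> jog_arm:
  rows:
    - [0.45,0,0,0,0,0,0]
    - [0.45,0,0,0,0,0,0]
    - [0.45,0,0,0,0,0,0]
    - [0.45,0,0,0,0,0,0]
    - [0.45,0,0,-0.03,0,0,0]
    - [0.45,0,0,-0.03,0,0,0]
    - [0.45,0,0,0,6.25,0,0]
    - [0.45,0,0,0,6.25,0,0]
    - [0.45,0,0,0,6.25,0,0]
    - [0.45,0,0,0,6.25,0,0]
    - [0.45,0,0.0195,-0.009,0,0,0]
    - [0.45,0,0,0,0,0,0]

```text
time_s: 12.12
tool_pos: [0.5023, -0.0037, 0.2975]
tool_rot: [-155.1, 0.0, -4.4]
force: [0.3, -1.8, -0.2]
grip_width: 0.0479
```

>>> jog_arm:
  rows:
    - [0.45,0,0,0,0,0,0]
    - [0.45,0,0,0,0,0,0]

```text
time_s: 12.28
tool_pos: [0.5023, 0.0011, 0.2982]
tool_rot: [-155.0, 0.0, -4.0]
force: [0.3, 0.5, -0.5]
grip_width: 0.0479
```

>>> jog_arm:
  rows:
    - [0.45,0,0.0102,0.0219,0,0,0]
    - [0.45,0,0.0102,0.0219,0,0,0]
    - [0.45,0,0.0102,0.0219,0,0,0]
    - [0.45,0,0,0,0,0,0]
    - [0.45,0,0,0,0,0,0]
  grip_force: 40

```text
time_s: 12.7
tool_pos: [0.5018, 0.002, 0.2253]
tool_rot: [-154.9, 0.1, -3.9]
force: [0.2, 0.6, 1.0]
grip_width: 0.0479
```

>>> jog_arm:
  rows:
    - [1,0,0,0,0,0,0]
    - [1,0,0,0,0,0,0]
    - [1,0,0,0,0,0,0]
    - [1,0,0,0,0,0,0]
    - [1,0,0,0,0,0,0]
    - [1,0,0,0,0,0,0]
    - [1,0,0,0,0,0,0]
    - [1,0,0,0,0,0,0]
    - [1,0,0,0,0,0,0]
    - [1,0,0,0,0,0,0]

```text
time_s: 13.53
tool_pos: [0.5025, 0.0006, 0.2259]
tool_rot: [-155.0, -0.0, -4.0]
force: [-0.8, -0.8, 2.8]
grip_width: 0.0117
```

>>> jog_arm:
  rows:
    - [1,0,-0.0042,-0.0091,0,0,0]
    - [1,0,-0.0085,-0.0181,0,0,0]
    - [1,0,-0.0127,-0.0272,0,0,0]
    - [1,0,-0.0127,-0.0272,0,0,0]
    - [1,0,-0.0127,-0.0272,0,0,0]
    - [1,0,0,0,0,0,0]

```text
time_s: 14.03
tool_pos: [0.5042, 0.0016, 0.3518]
tool_rot: [-155.1, -0.5, -4.0]
force: [0.5, -0.2, -1.0]
grip_width: 0.0114
```

>>> jog_arm:
  rows:
    - [1,-0.001,0.0227,-0.0106,0,0,0]
    - [1,-0.001,0.0227,-0.0106,0,0,0]
    - [1,-0.001,0.0227,-0.0106,0,0,0]
    - [1,-0.001,0.0227,-0.0106,0,0,0]
    - [1,-0.001,0.0227,-0.0106,0,0,0]
    - [1,-0.001,0.0227,-0.0106,0,0,0]
    - [1,-0.001,0.0227,-0.0106,0,0,0]
    - [1,-0.001,0.0227,-0.0106,0,0,0]
    - [1,-0.001,0.0227,-0.0106,0,0,0]
    - [1,-0.001,0.0227,-0.0106,0,-2.62,-5.62]
    - [1,0,0,0,0,-2.62,-5.62]
    - [1,0,0,0,0,0,0]

```text
time_s: 15.03
tool_pos: [0.4746, -0.2499, 0.3453]
tool_rot: [-154.9, 0.0, 8.4]
force: [0.6, 0.8, -1.4]
grip_width: 0.0116
```

>>> jog_arm:
  rows:
    - [1,0,0,0,0,0,0]
    - [1,0,0,0,0,0,0]
    - [1,0,0,0,0,0,0]

```text
time_s: 15.28
tool_pos: [0.4749, -0.2472, 0.346]
tool_rot: [-155.0, 0.0, 8.4]
force: [0.2, -0.6, -1.3]
grip_width: 0.0117
```

Run:
```python
from h import *
o=status.get_obs(); print(o['tool_pos'],o['tool_rot'],o['grip_width'],o['force'])
T=Rm(o['tool_rot']); g=o['tool_pos']+T[:,2]*.164; print('grasp',g)
for c in ['top','side']:
    im,d=cams.read_camera(c);p=cams.camera_params(c); r0,c0=np.round(proj(p,[.463,-.163,.12])).astype(int); print(c,r0,c0)
    a=cv2.resize(im[max(r0-50,0):r0+50,c0-50:c0+50],(500,500),interpolation=cv2.INTER_CUBIC); save('x_%s.png'%c,a)
    if c=='side': b=a
    else: e=a
save('both.png',cv2.resize(np.hstack([e,b]),(800,400)))
c='wrist';p=cams.camera_params(c); im,d=cams.read_camera(c); save('w4.png',im)
P=np.array([[*atd(p,(r,q),d[r,q])] for r in range(0,400) for q in range(150,560) if d[r,q]>0])
hx=np.array([.989,.146,0]);hy=np.array([-.146,.989,0]); L=(P-[.463,-.163,0])@np.array([hx,hy,[0,0,1]]).T
t=L[(np.abs(L[:,0])<.01)&(L[:,1]>-.005)&(L[:,1]<.06)&(L[:,2]>.11)&(L[:,2]<.25)]
for z in np.arange(.11,.24,.01):
    q=t[(t[:,2]>=z)&(t[:,2]<z+.01)]
    if len(q)>2: print(round(z,3),len(q),np.round(np.percentile(q[:,0],[2,98]),4),np.round(np.percentile(q[:,1],[2,98]),4))
```

```text
[ 0.47493878 -0.24718073  0.34602067] [-1.55002939e+02  1.52358737e-03  8.38412445e+00] 0.011686282077147336 [ 0.24351532 -0.64360275 -1.34618339]
grasp [ 0.46483005 -0.17862018  0.19738264]
top 216 313
side 195 334
0.18 43 [-0.0097  0.0099] [-0.0042 -0.0015]
0.19 18 [-0.0099  0.0096] [-0.005  -0.0039]
0.21 1279 [-0.0061  0.0053] [-0.0044  0.0212]
```

View pics/w4.png

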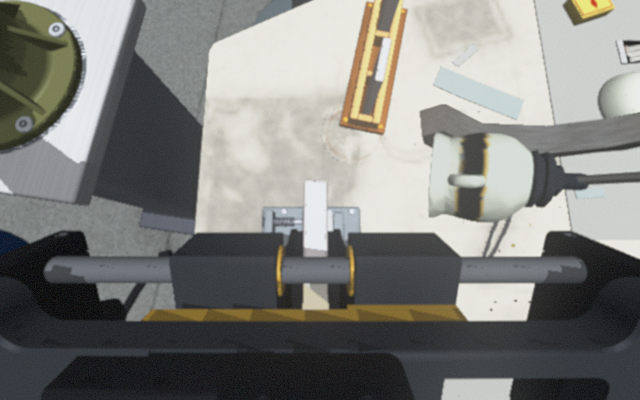

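View pics/both.png

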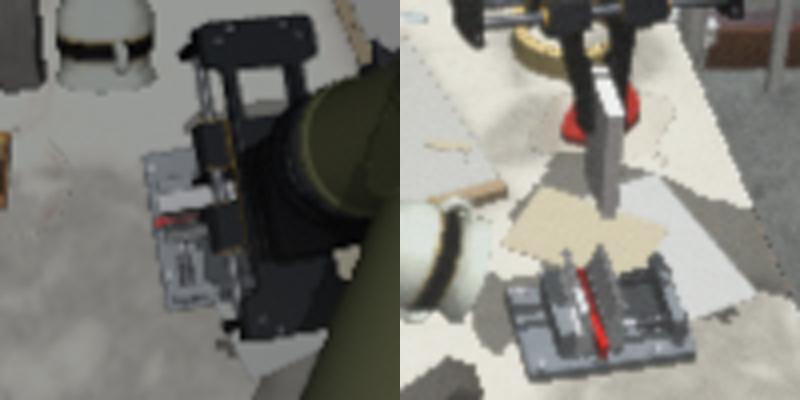

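>>> jog_arm:
  rows:
    - [1,-0.0006,0.0093,0.0199,0,0,0]
    - [1,0,0.0093,0.0199,0,0,0]
    - [1,0,0.0093,0.0199,0,0,0]
    - [1,0,0,0,0,0,0]
    - [1,0,0.0017,0.0036,0,0,0]
    - [1,0,0.0017,0.0036,0,0,0]
    - [1,0,0,0,0,0,0]
    - [1,0,0,0,0,0,0]

```text
time_s: 16.1
tool_pos: [0.4746, -0.2487, 0.273]
tool_rot: [-155.1, -0.1, 8.4]
force: [0.4, -0.0, -0.8]
grip_width: 0.012
```

>>> jog_arm:
  rows:
    - [1,0,0.0013,0.0027,0,0,0]
    - [1,0,0.0013,0.0027,0,0,0]
    - [1,0,0.0013,0.0027,0,0,0]
    - [1,0,0,0,0,0,0]
    - [1,0,0,0,0,0,0]

```text
time_s: 16.52
tool_pos: [0.4748, -0.2486, 0.2632]
tool_rot: [-155.0, -0.1, 8.4]
force: [1.9, -0.2, -1.2]
grip_width: 0.0114
```

>>> jog_arm:
  rows:
    - [1,0,0.0013,0.0027,0,0,0]
    - [1,0,0.0013,0.0027,0,0,0]
    - [1,0,0,0,0,0,0]
    - [1,0,0,0,0,0,0]

```text
time_s: 16.85
tool_pos: [0.4748, -0.2486, 0.2573]
tool_rot: [-155.0, -0.1, 8.4]
force: [4.2, 0.7, 2.5]
grip_width: 0.0114
```

>>> jog_arm:
  rows:
    - [1,0,0.0013,0.0027,0,0,0]
    - [1,0,0.0013,0.0027,0,0,0]
    - [1,0,0.0013,0.0027,0,0,0]
    - [1,0,0,0,0,0,0]
    - [1,0,0,0,0,0,0]

```text
time_s: 17.27
tool_pos: [0.4743, -0.2488, 0.2473]
tool_rot: [-155.0, -0.0, 8.4]
force: [5.7, 0.4, -1.3]
grip_width: 0.0117
```

>>> jog_arm:
  rows:
    - [1,0,0.0013,0.0027,0,0,0]
    - [1,0,0.0013,0.0027,0,0,0]
    - [1,0,0,0,0,0,0]
    - [1,0,0,0,0,0,0]

```text
time_s: 17.6
tool_pos: [0.4746, -0.2489, 0.2414]
tool_rot: [-155.0, -0.1, 8.4]
force: [6.0, 1.2, 0.6]
grip_width: 0.0121
```

>>> jog_arm:
  rows:
    - [1,0,0.0008,0.0018,0,0,0]
    - [1,0,0.0008,0.0018,0,0,0]
    - [1,0,0,0,0,0,0]
    - [1,0,0,0,0,0,0]

```text
time_s: 17.93
tool_pos: [0.4745, -0.2488, 0.2378]
tool_rot: [-155.0, -0.0, 8.4]
force: [5.6, 0.4, 2.1]
grip_width: 0.0116
```

>>> jog_arm:
  rows:
    - [1,0,0.0004,0.0009,0,0,0]
    - [1,0,0.0004,0.0009,0,0,0]
    - [1,0,0,0,0,0,0]
    - [1,0,0,0,0,0,0]

```text
time_s: 18.27
tool_pos: [0.4746, -0.2488, 0.236]
tool_rot: [-155.0, -0.1, 8.4]
force: [4.8, -0.1, 3.2]
grip_width: 0.0117
```

>>> jog_arm:
  rows:
    - [1,0,0.0004,0.0009,0,0,0]
    - [1,0,0,0,0,0,0]
    - [1,0,0,0,0,0,0]

```text
time_s: 18.52
tool_pos: [0.4746, -0.2489, 0.2351]
tool_rot: [-155.0, -0.1, 8.4]
force: [5.0, -0.0, 2.0]
grip_width: 0.0114
```

>>> jog_arm:
  rows:
    - [1,0,0.0004,0.0009,0,0,0]
    - [1,0,0,0,0,0,0]
    - [1,0,0,0,0,0,0]

```text
time_s: 18.77
tool_pos: [0.4746, -0.2489, 0.2342]
tool_rot: [-155.0, -0.1, 8.4]
force: [4.9, 0.5, 3.9]
grip_width: 0.0117
```

>>> jog_arm:
  rows:
    - [1,0,0.0003,0.0006,0,0,0]
    - [1,0,0,0,0,0,0]
    - [1,0,0,0,0,0,0]

```text
time_s: 19.02
tool_pos: [0.4746, -0.2489, 0.2338]
tool_rot: [-155.0, -0.1, 8.4]
force: [4.5, -0.0, 5.7]
grip_width: 0.0121
```

>>> jog_arm:
  rows:
    - [1,0,0.0003,0.0006,0,0,0]
    - [1,0,0,0,0,0,0]
    - [1,0,0,0,0,0,0]

```text
time_s: 19.27
tool_pos: [0.4747, -0.2489, 0.2337]
tool_rot: [-155.0, -0.0, 8.4]
force: [2.6, -0.2, 9.9]
grip_width: 0.0115
```

>>> jog_arm:
  rows:
    - [1,0,0.0003,0.0006,0,0,0]
    - [1,0,0,0,0,0,0]
    - [1,0,0,0,0,0,0]

```text
time_s: 19.52
tool_pos: [0.4748, -0.249, 0.2337]
tool_rot: [-155.0, -0.1, 8.4]
force: [3.2, -0.1, 12.4]
grip_width: 0.0114
```

```bash
cat > chk.py <<'E'
from h import *
import sys
c='side'; im,d=cams.read_camera(c);p=cams.camera_params(c); r0,c0=np.round(proj(p,[.463,-.163,.06])).astype(int)
save(sys.argv[1],cv2.resize(im[r0-40:r0+40,c0-40:c0+40],(560,560),interpolation=cv2.INTER_CUBIC))
hsv=cv2.cvtColor(im,cv2.COLOR_RGB2HSV); m=((hsv[:,:,0]<8)|(hsv[:,:,0]>172))&(hsv[:,:,1]>120)
hx=np.array([.989,.146,0]);hy=np.array([-.146,.989,0]); B=np.array([.463,-.163,0])+.006*hx
for z in (.016,.026): print('foot +y end at z',z,np.round(proj(p,B-.006*hx+hy*.0375+[0,0,z]),1))
q=np.argwhere(m[r0-40:r0+60,c0-40:c0+40])+[r0-40,c0-40]; print('red px',len(q), q.min(0),q.max(0), np.round(np.median(q,0)))
W=np.array([atd(p,x,d[tuple(x)]) for x in q if d[tuple(x)]>0]); W=W[(np.abs(W[:,0]-.46)<.04)&(np.abs(W[:,1]+.16)<.06)] if len(W) else W; print('red z pct',np.round(np.percentile(W[:,2],[10,50,90]),4) if len(W) else '')
P=np.array([[*atd(p,(r,k),d[r,k])] for r in range(r0-60,r0+60) for k in range(c0-40,c0+40) if d[r,k]>0])
L=(P-[.463,-.163,0])@np.array([hx,hy,[0,0,1]]).T
t=L[(np.abs(L[:,0])<.012)&(L[:,1]>.004)&(L[:,1]<.024)&(L[:,2]>.09)&(L[:,2]<.13)]; print('tile top z',np.round(np.percentile(t[:,2],[50,90,98]),4) if len(t) else '')
E
python3 chk.py s1.png
```

```text
foot +y end at z 0.016 [232.1 335.2]
foot +y end at z 0.026 [229.6 335.4]
red px 18 [177 329] [233 335] [230. 333.]
red z pct [0.0119 0.0137 0.0168]
tile top z [0.1035 0.1066 0.1072]
```

View pics/s1.png

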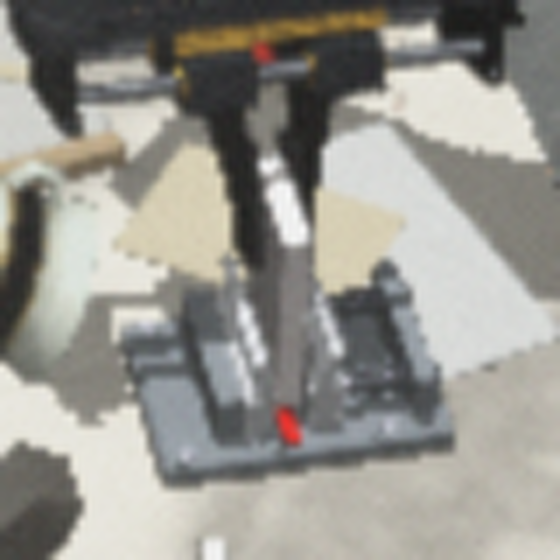

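>>> jog_arm:
  rows:
    - [0.4,0,0,0,0,0,0]
    - [0.4,0,0,0,0,0,0]
    - [0.4,0,0,0,0,0,0]
    - [0.4,0,0,0,0,0,0]
    - [0.4,0,0,0,0,0,0]
    - [0.4,0,0,0,0,0,0]

```text
time_s: 20.07
tool_pos: [0.4737, -0.2489, 0.2315]
tool_rot: [-155.0, 0.1, 8.4]
force: [-0.6, -0.5, 0.1]
grip_width: 0.0438
```

>>> jog_arm:
  rows:
    - [0.4,0,0,-0.015,0,0,0]
    - [0.4,0,0,-0.025,0,0,0]
    - [0.4,0,0,-0.03,0,0,0]
    - [0.4,0,0,-0.03,0,0,0]
    - [0.4,0,0,-0.03,0,0,0]
    - [0.4,0,0,0,0,0,0]
    - [0.4,0,0,0,0,0,0]

```text
time_s: 20.65
tool_pos: [0.4824, -0.3041, 0.3512]
tool_rot: [-155.1, -0.1, 8.3]
force: [-0.4, -1.5, 0.3]
grip_width: 0.0519
```

```bash
python3 chk.py s2.png
```

```text
foot +y end at z 0.016 [232.1 335.2]
foot +y end at z 0.026 [229.6 335.4]
red px 152 [171 325] [233 343] [175. 333.]
red z pct [0.0131 0.0141 0.0184]
tile top z [0.102  0.1068 0.1073]
```

View pics/s2.png

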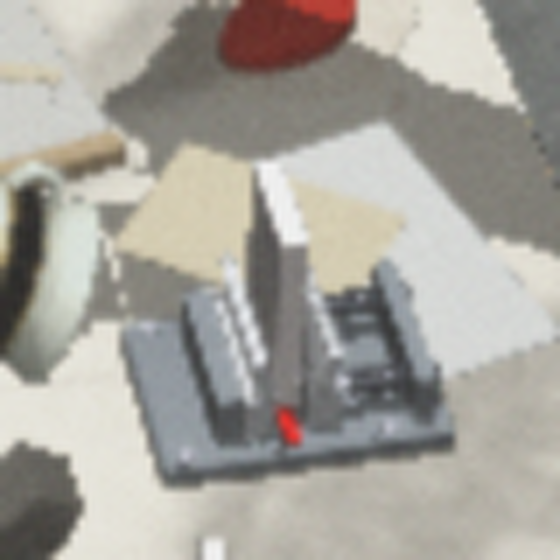

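```bash
python3 -c "
from cell import env; print(env.sign_off())"
```

```text
the job is handed in; nothing more can be done
None
```

The 12 mm tile is in the sprung holder with the red foot pressed down, and the job is handed in. It took about 21 s of the 72 s allowed.

- **Finding the tile:** Pinching gave 15.1 mm at the +y end, 11.9 mm in the middle and 9.0 mm at the -y end. I took the middle tile.
- **Placing it:** I held it with the gripper tilted 25° and 13 mm off the tile's centre. This kept the gripper's body clear of the white jug-shaped object beside the holder.
- **Pressing down:** I lowered it in small steps until it stopped moving. The upward force was then about 12 N, so I let go and backed away.
- **Last checks:** After release the tile's top edge measured about 0.107 m, against 0.106 m for a tile that is home. The reading and the side picture were the same as before I let go. The visible end of the foot was at its lower position, and the robot was touching nothing.
- **Limits of the checks:** The cameras resolve only 1 to 2 mm, so the firm stop during pressing is the stronger evidence that the foot is fully down. I did not take a separate last look at the pot, tape and scraper, but the planned moves kept clear of them.

No check failed. The only mismatch was between estimates of the holder's centre along its y, which differed by about 3 mm. That was within the fit's tolerance.

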